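Seat the right keyed spindle in the drive pulley and hold it home

TASK

Of the three keyed spindles standing in the wooden rack, take the one whose shaft fits the bore of the belt pulley snugly, push it down into the pulley's hub, turn it until its key drops into the keyway, and keep pushing against the ejector spring until its collar sits flat on the hub. Finish while still gripping the spindle and pressing it fully home: the spring throws it out again if you let go. Leave the other two spindles in the rack and do not shift the loose things lying around.

Things in the scene. Friction and masses are not known exactly. Their poses are not given: they have to be found in the camera images.
- spindle_mid: The spindle that fits: steel, about 0.15 kg, upright in a rack socket. Origin: centre of its foot; z up its axis. From the foot: round pilot 14 mm dia to 15 mm, cone to 19 mm, shaft 22 mm dia to 43 mm, collar 36 mm dia to 49 mm, flat head to 81 mm. Key along the shaft on its -x side, which faces roughly the robot at the start (yaw within 0.55 rad).
- spindle_head (a point): Middle of its upright head, 65 mm above the foot: 30 mm along x, 14 mm along y, 32 mm high, to be gripped across the 14 mm (y). Keep fingertips above the collar's top (16 mm below this point).
- spindle_key (a point): Outer lower end of its key, 27 mm above the foot, 15 mm from the axis, on the -x side. The key is 6 mm wide, 4 mm proud of the shaft, and runs up to the collar. A 6 mm wide nose on the collar, reaching 23 mm from the axis, points the same way and shows from above where the key is.
- spindle_thin: Wrong spindle, shaft 17 mm dia (loose in the bore, key 12.5 mm from the axis); otherwise the same as spindle_mid.
- spindle_thick: Wrong spindle, shaft 27 mm dia (too big for the bore, key 17.5 mm from the axis); otherwise the same as spindle_mid.
- rack: Fixed wooden block 225 (x) by 64 (y) by 22 mm with three round sockets, 15.5 mm wide and 15 mm deep (socket floor 7 mm above the bench), at x = -75, 0 and +75 mm; any spindle may stand in any of them. Origin at the centre of its underside.
- hub: Fixed belt pulley with upright hub on a round base 116 mm dia; rim 84 mm dia up to 38 mm, hub 50 mm dia, flat top face at 60 mm. Origin: centre of the underside; z up the bore. Bore 24 mm dia; one keyway 8 mm wide, to 16.5 mm from the axis, on the -x side (roughly towards the robot), full depth, open at the top.
- hub_mouth (a point): Centre of the hub's top face, where the bore opens, 60 mm above the hub's origin. The spindle turns freely in the bore until its key meets this face (foot 27 mm below it); with the key over the keyway (spindle and hub yaw alike within about 4 degrees) it goes on down.
- hub_home (a point): Where the centre of the spindle's foot is when the collar sits on the hub face: on the bore's axis, 43 mm below the face.
- ejector (a joint): Spring disc in the bore: 0 = up (its top 35 mm below the face), grows as it is pressed down, 0.008 m when the spindle is home. It pushes up with 5 N at first and 9 N at home.
- tape_roll: Loose bystander, roll of masking tape 68 mm dia, 24 mm high, lying; leave it.
- plaster_block: Loose bystander, plaster block 45x90x30 mm; leave it.
- rubber_kidney: Loose bystander, flat rubber scraper 52x88x8 mm; leave it.
- dome: Loose bystander, cast dome about 97 mm dia, 51 mm high; leave it.
Things that resemble listed ones, but are neither listed nor needed, are in the scene too. Leave any black or yellow look-alike of the spindle_mid alone. What is shaped like the hub but orange is not meant.

How it is judged:
By the outcome, as a careful person would: the job done as asked, in the order asked, and still so for the second after the job is handed in, while the arm keeps its last pose, push and grip.
It also fails if it takes over 42 s, if anything falls off the work surface, if the arm or the gripper's body presses on something with over 40 N, if the wrist force passes 120 N, or if a joint passes its speed limit or range.

ROBOT

A 7-joint arm with a two-finger parallel gripper is mounted at the origin on a cart in front of the work surface, level with it; the furniture and walls round the work are solid. World frame = base frame: x ahead of the robot, y to its left, z up, the work surface at z = 0. Lengths are in m, angles in rad, forces in N, time in s.
With the tool pointing down it reaches from about 0.4 to 0.85 m from the base axis. Payload 4.5 kg.
Tool frame: the origin (TCP) lies at the very end of the fingers, on their centre line; the grasp point (between the pads) lies 19 mm behind it (ctrl.pinch_z is the distance from the TCP to the grasp point, in m); z points along the fingers, y is the direction in which the jaws open and shut (so a half turn about z gives the same grasp; the last joint's range is limited). The gripper opens to 88 mm and grips with 3 to 60 N. Pads are 18 mm wide; open, the fingers measure 123 mm over their backs; the gripper's body (75 mm by 187 mm) begins 45 mm behind the grasp point.
Start: joints at [1.322, 0.689, -0.195, 1.565, 0.157, 0.902, -0.215], TCP at [0.174, -0.6, 0.239] pointing down, gripper open.
Joint ranges: [-3.01, 3.01], [-0.46, 2.08], [-1.47, 1.51], [0.13, 2.56], [-1, 4.14], [0.04, 2.09], [-2.66, 2.66]. Speed limits (rad/s): [2.57, 2.57, 3.14, 3.14, 3.14, 3.14, 3.14].

INTERFACE

Orientations are given as [roll, pitch, yaw] about the fixed x, y, z axes, in that order (R = Rz(yaw) Ry(pitch) Rx(roll)).
In Python, from rig import status, imaging, ticket, ctrl gives the robot as it stands. The module is installed in compiled form; this text tells all that it offers.
- The arm moves only by the tool send_rows, never from a script. Its argument "commands" is a list of rows, each a list of 2 entries, a list of its own where there are three numbers: the shift along the tool's x, y, z normalised to -1 to 1, where 1 is 0.5 m, then the turn, a rotation vector about the tool's x, y, z normalised to -1 to 1, where 1 is 180 degrees. A call has 1 to 8 rows; each row is the pose to reach, as a shift and turn from the pose commanded when the call began, along the tool's axes at that moment, turning the shorter way round; what a row does not reach only later rows make up. A row lasts 1/12 s, in which the tool goes at most 41.7 mm and 7.16 degrees, less where a joint would pass 70% of its speed; a pose out of reach is approached as far as the arm can. A call with a number of a shift or a turn outside -1 to 1 is refused whole. A call with a gripper value outside its range is refused whole. "jaw" is the opening, from 0 (shut) to 1 (fully open), set as the call begins (left out, the last holds). The fingers move at their own pace and stop on an object; "newtons" is the grip in N (left out, the last holds). Time passes only in rows, so rows that repeat a pose let the fingers close. It gives the time, the measured TCP pose, the force and the opening at its end, in the units of the state.
- status.sense(): the state, without advancing time (a new reading comes with each control period).
- imaging.snapshot(name): name is "scene" or "top"; returns a dict with "frame" (480x640x3 uint8, red, green, blue), "range_z" (480x640 float32, m along the optical axis (not along the pixel's ray), 0 where there is no reading), "fx", "fy", "cx", "cy" (pixels), "k1" (the pictures are not rectified: a ray, as slopes to the right and down, at radius r is drawn at 1 + k1 r^2 times it, then the intrinsics apply), "R" (3x3) and "t" (3): a world point X has camera coordinates R X + t. Camera axes: x right, y down, z forward; pixel columns grow to the right and rows downward; lengths in m; the calibration is good to about 2 mm. A picture is of the moment at which its call begins.
- ticket.hand_in(): hands the job in, once; it reports no verdict.
Trained networks look in the newest picture that a camera, given by its name, has taken for a name from the list of things; names that differ only in an ending like _2 or _b are one class to them, and where a whole thing is asked for, a point or a joint stands for the part that bears it (a point fixed in the world has none). Each returns a list of dicts, best first, with "conf" (0 to 1); they miss things now and then, are a little off and sometimes report something else, mostly with a low value. They report only what shows in the picture. A call takes as long as a camera call. They do not tell look-alikes from the thing itself.
- imaging.find_in(name, camera): "uv" ([column, row] in pixels, amid what is visible of it).
- imaging.place_of(name, camera): "uv" ([column, row] in pixels: a listed point, or the origin of a listed thing).
The state is a dict: "time_s": time; "joint_positions": joint angles; "qvel": joint speeds; "effort": joint torques, N m; "ee_pos": TCP position; "ee_rot": TCP orientation; "force": force on the tool from outside, world axes, zero at the start; "moment": the same for the moment, N m; "opening": finger opening in m.
Only numpy, scipy, OpenCV 4.12 (cv2) and the standard library are available. Lean on these libraries where they do the work, as an engineer would, in place of code of your own. Each camera call takes 0.05 s, during which the arm holds its last target.

## Working session

There is one attempt and no reset: what is moved stays moved. The work goes in short steps, Python scripts to look and compute and a tool call to move; the robot and the scene stay as the last step left them, time stands still between calls to the robot, and variables do not carry over. Pictures are saved under pics/ and viewed, and the job is handed in when it is done.

Besides the shell and the picture viewer there is one more tool, called after ">>>" as a command line: name --argument value ..., lists and objects as JSON in quotes. send_rows: Moves the arm, as the interface text tells. Its arguments: {"type":"object","properties":{"commands":{"type":"array","items":{"type":"array"}},"jaw":{"type":"number"},"newtons":{"type":"number"}},"required":["commands"]}

```bash
ls; mkdir -p pics
cat > h.py <<'E'
import numpy as np, cv2
from rig import status, imaging, ticket, ctrl
def save(s,fn): cv2.imwrite(fn, s["frame"][:,:,::-1])
def world(s,u,v,z=None,d=None):
    x=(u-s["cx"])/s["fx"]; y=(v-s["cy"])/s["fy"]
    K=np.array([[s["fx"],0,s["cx"]],[0,s["fy"],s["cy"]],[0,0,1.]])
    p=cv2.undistortPoints(np.array([[[u,v]]],float),K,np.array([s["k1"],0,0,0.]))[0,0]
    r=np.array([p[0],p[1],1.]); R=np.array(s["R"]); t=np.array(s["t"])
    c=-R.T@t; w=R.T@r
    if d is None: d=(z-c[2])/w[2]
    return c+d*w
def proj(s,X):
    K=np.array([[s["fx"],0,s["cx"]],[0,s["fy"],s["cy"]],[0,0,1.]])
    R=np.array(s["R"]); t=np.array(s["t"],float)
    return cv2.projectPoints(np.array(X,float).reshape(-1,1,3),cv2.Rodrigues(R)[0],t,K,np.array([s["k1"],0,0,0.]))[0].reshape(-1,2)
def cloud(s):
    K=np.array([[s["fx"],0,s["cx"]],[0,s["fy"],s["cy"]],[0,0,1.]])
    v,u=np.mgrid[0:480,0:640]
    p=cv2.undistortPoints(np.stack([u,v],-1).reshape(-1,1,2).astype(float),K,np.array([s["k1"],0,0,0.]))[:,0]
    d=s["range_z"].reshape(-1,1)
    P=np.c_[p,np.ones(len(p))]*d
    W=(P-np.array(s["t"]))@np.array(s["R"])
    W[d[:,0]==0]=np.nan
    return W.reshape(480,640,3)
E
python3 - <<'E'
from h import *
print(status.sense(), ctrl.pinch_z)
for n in("top","scene"):
    s=imaging.snapshot(n); save(s,f"pics/{n}0.png"); np.save(f"{n}0.npy",s,allow_pickle=True)
    print(n,s["fx"],s["k1"],-np.array(s["R"]).T@s["t"])
    for k in("spindle_mid","spindle_thin","spindle_thick","hub"):
        print(k,[(np.round(a["uv"]),round(a["conf"],2)) for a in imaging.find_in(k,n)])
    for k in("spindle_head","spindle_key","hub_mouth"):
        print(k,[(np.round(a["uv"],1),round(a["conf"],2)) for a in imaging.place_of(k,n)])
E
```

```text
pics
{'time_s': 0.0, 'joint_positions': array([ 1.32179404,  0.68996725, -0.19454428,  1.56631863,  0.15727351,
        0.90249814, -0.21508771]), 'qvel': array([-1.42826955e-03, -1.40221841e-03,  1.04463818e-03, -3.19434026e-03,
       -1.15130291e-03, -8.67411649e-04, -5.51857956e-05]), 'effort': array([ 8.36422096e-04, -5.27564156e+01, -1.26674920e+00, -1.53426754e+01,
       -5.26727457e-02,  6.59688871e-03,  1.93027836e-04]), 'ee_pos': array([ 0.17420668, -0.59958439,  0.23792801]), 'ee_rot': array([-3.13979374e+00,  9.17966312e-05,  2.82902886e-01]), 'force': array([-0.7353645 , -0.44330367,  0.04509624]), 'moment': array([ 0.0096654 , -0.01059882,  0.01303655]), 'opening': 0.08824735633634347} 0.0187
top 534.7716211032991 -0.15926637057625567 [0.48744343 0.00184154 1.42876609]
spindle_mid [(array([232., 241.]), 0.64), (array([195., 249.]), 0.42), (array([272., 310.]), 0.17)]
spindle_thin [(array([197., 217.]), 0.65), (array([198., 249.]), 0.42)]
spindle_thick [(array([195., 276.]), 0.5)]
hub [(array([482., 250.]), 0.97), (array([299., 236.]), 0.77)]
spindle_head [(array([232.7
[... 262 characters left out ...]
y([262.3, 169.7]), 0.45)]
scene 526.0146301517898 0.02832720428371726 [-0.30235449  0.53653829  0.67401498]
spindle_mid [(array([184., 316.]), 0.78), (array([223., 296.]), 0.78), (array([141., 338.]), 0.56)]
spindle_thin [(array([170., 294.]), 0.74), (array([278., 241.]), 0.31)]
spindle_thick [(array([197., 334.]), 0.61)]
hub [(array([286., 278.]), 0.77), (array([185., 311.]), 0.18)]
spindle_head [(array([219.9, 286.2]), 0.9), (array([182.9, 306.1]), 0.62), (array([136.2, 331.3]), 0.6)]
spindle_key [(array([190.5, 324.4]), 0.72), (array([145. , 340.8]), 0.68), (array([276.2, 244. ]), 0.63), (array([218. , 307.3]), 0.62)]
hub_mouth [(array([290.2, 258.8]), 0.8), (array([455.2, 205.8]), 0.67)]
```

```bash
sleep 1
```

```text
(no output)
```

View pics/top0.png

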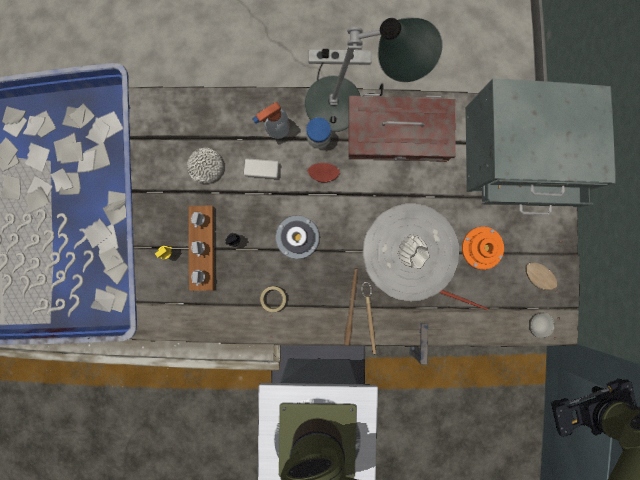

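View pics/scene0.png

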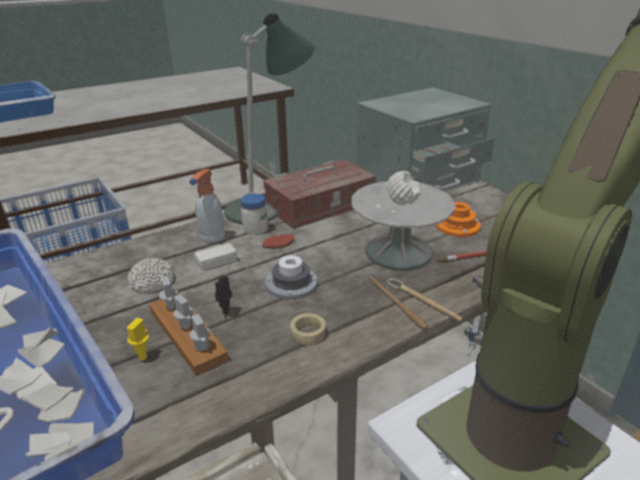

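The top view shows the rack with its three spindles at about (200, 219), (200, 248) and (200, 277). The grey hub is at (298, 237), the orange decoy at (484, 248), and the black and yellow look-alikes at (233, 240) and (163, 252). I'll zoom in to compare the shafts.

Run:
```python
from h import *
t=np.load("top0.npy",allow_pickle=True).item(); s=np.load("scene0.npy",allow_pickle=True).item()
a=cv2.resize(t["frame"][195:305,150:330],None,fx=4.4,fy=4.4,interpolation=cv2.INTER_CUBIC)
cv2.imwrite("pics/topz.png",a[:,:,::-1])
b=cv2.resize(s["frame"][265:375,120:240],None,fx=5.4,fy=5.4,interpolation=cv2.INTER_CUBIC)
cv2.imwrite("pics/scz.png",b[:,:,::-1])
for n,(u0,u1,v0,v1) in (("t",(185,218,200,296)),):
    W=cloud(t)[v0:v1,u0:u1]
    z=W[...,2]
    print(np.nanmin(z),np.nanmax(z))
    m=(z>0.015)&(z<0.03); P=W[m]; print("rack",len(P),P.min(0),P.max(0)); 
    print(cv2.minAreaRect((P[:,:2]*1000).astype(np.float32)))
    m=z>0.075; P=W[m]
    import scipy.cluster.vq as q
    c,l=q.kmeans2(P[:,:2],3,seed=1,minit='++')
    for i in range(3): print(c[i],(l==i).sum(),cv2.minAreaRect((P[l==i][:,:2]*1000).astype(np.float32)),P[l==i][:,2].max())
W=cloud(t)[205:270,265:332]; z=W[...,2]
for lo,hi in((.055,.066),(.034,.042),(.005,.02)):
    P=W[(z>lo)&(z<hi)]; print(lo,len(P),cv2.minEnclosingCircle((P[:,:2]*1000).astype(np.float32)),P[:,2].mean())
```

```text
-0.5117415562192089 0.09570040789455823
rack 1531 [0.39969136 0.28297581 0.01500364] [0.62696229 0.35159713 0.02983647]
((513.556396484375, 317.3677978515625), (226.5873260498047, 63.9444694519043), 1.4345961809158325)
[0.5881943  0.31800598] 78 ((588.2022705078125, 318.4097900390625), (15.357547760009766, 30.101972579956055), 76.50701141357422) 0.09337196738482005
[0.4375877  0.31391211] 76 ((437.5295715332031, 314.4156494140625), (14.451087951660156, 29.84120750427246), 83.59672546386719) 0.09409759650160063
[0.51338638 0.31564345] 75 ((512.96337890625, 317.1006164550781), (30.47838020324707, 15.218910217285156), 10.123839378356934) 0.09570040789455823
0.055 198 ((546.6631469726562, 60.72239303588867), 24.759098052978516) 0.05981132614472232
0.034 432 ((546.9247436523438, 60.7183952331543), 41.98302459716797) 0.03766765264800829
0.005 734 ((543.74072265625, 64.16779327392578), 113.3805923461914) 0.011232580659690414
```

View pics/topz.png

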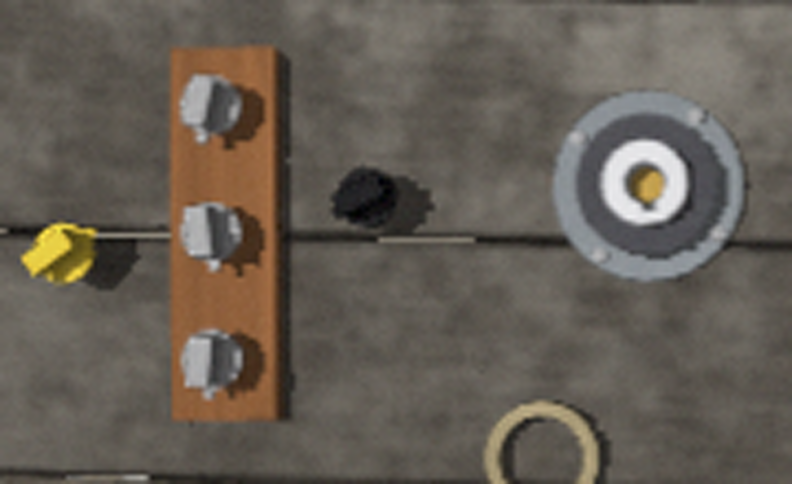

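View pics/scz.png

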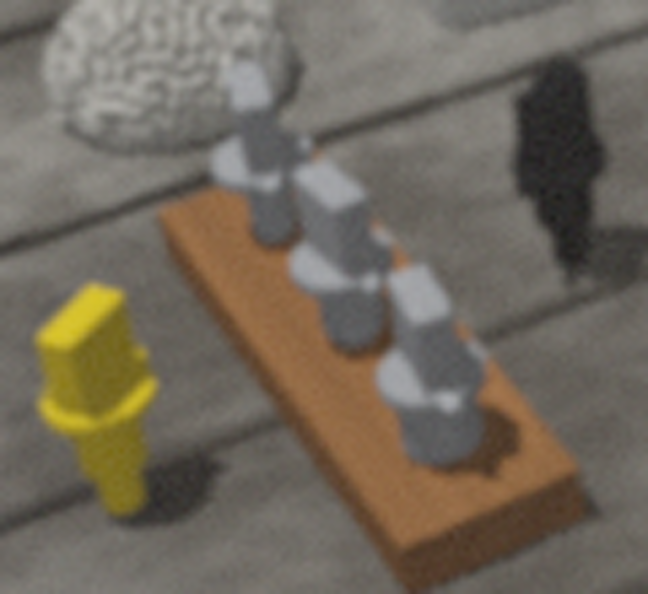

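From the widths in the scene view, the far shaft is about 17.7 mm, the middle about 22 mm and the near about 28 mm. So the middle socket holds spindle_mid. Next I'll get its yaw, the keyway yaw and the obstacle heights.

Run:
```python
from h import *
t=np.load("top0.npy",allow_pickle=True).item(); s=np.load("scene0.npy",allow_pickle=True).item()
W=cloud(t)
# height map
for x in np.arange(.9,.2,-.1):
    print(round(x,1),[ (round(float(np.nanmax(np.where((abs(W[...,0]-x)<.05)&(abs(W[...,1]-y)<.05),W[...,2],-9))),2)) for y in np.arange(.4,-.61,-.1)])
# head pca: points near top
for n,c in(("top",t),("scene",s)):
    C=cloud(c); 
    m=(abs(C[...,0]-.513)<.03)&(abs(C[...,1]-.317)<.03)
    P=C[m&(C[...,2]>.082)]; r=cv2.minAreaRect((P[:,:2]*1e3).astype(np.float32)); print(n,"head",len(P),np.median(P,0),r)
    x=P[:,:2]-P[:,:2].mean(0); w,v=np.linalg.eigh(x.T@x); print("pca yaw",np.degrees(np.arctan2(v[1,1],v[0,1])),np.sqrt(w/len(P)*12))
    P=C[m&(C[...,2]>.048)&(C[...,2]<.062)]; print("collar",len(P),P.min(0),P.max(0),cv2.minEnclosingCircle((P[:,:2]*1e3).astype(np.float32)))
    r=np.hypot(P[:,0]-.513,P[:,1]-.317); f=r>.0195; print(np.round(P[f],4))
# hub crops
h=np.array([.5467,.0607])
def warp(c,z,ctr,half,N=560):
    g=np.linspace(half,-half,N)
    X,Y=np.meshgrid(ctr[0]+g,ctr[1]+g,indexing='ij')
    uv=proj(c,np.stack([X,Y,np.full_like(X,z)],-1).reshape(-1,3)).reshape(N,N,2).astype(np.float32)
    return cv2.remap(c["frame"],uv[...,0],uv[...,1],cv2.INTER_CUBIC)
a=np.hstack([warp(t,.06,h,.035,390),warp(s,.06,h,.035,390)]); cv2.imwrite("pics/hubw.png",a[:,:,::-1])
b=np.hstack([warp(t,.056,(.513,.317),.035,390),warp(s,.056,(.513,.317),.035,390)]); cv2.imwrite("pics/spw.png",b[:,:,::-1])
```

```text
0.9 [0.01, 0.01, 0.01, 0.18, 0.46, 0.51, 0.49, 0.1, 0.26, 0.26, 0.26]
0.8 [0.03, 0.05, 0.19, 0.19, 0.1, 0.39, 0.42, 0.11, 0.26, 0.26, 0.26]
0.7 [0.04, 0.06, 0.04, 0.04, 0.02, 0.01, 0.05, 0.01, 0.26, 0.26, 0.26]
0.6 [0.02, 0.09, 0.05, 0.07, 0.06, 0.15, 0.17, 0.15, 0.17, 0.21, 0.2]
0.5 [0.09, 0.1, 0.09, 0.07, 0.07, 0.15, 0.21, 0.19, 0.07, 0.06, 0.02]
0.4 [0.01, 0.09, 0.03, 0.03, 0.01, 0.15, 0.15, 0.15, 0.02, 0.01, 0.04]
0.3 [0.01, 0.01, 0.01, 0.03, 0.01, 0.02, 0.01, 0.03, 0.01, 0.01, 0.04]
top head 66 [0.51287292 0.31600666 0.08761891] ((512.5140991210938, 317.05615234375), (29.554519653320312, 15.111507415771484), 10.721403121948242)
pca yaw -171.95695893287896 [0.01458165 0.03016708]
collar 61 [0.49040244 0.30119594 0.04938603] [0.52941789 0.33523225 0.06103079] ((510.1504821777344, 316.1334228515625), 19.987937927246094)
[[0.493  0.3146 0.0574]
 [0.4931 0.3134 0.0512]
 [0.4931 0.31   0.0545]
 [0.4904 0.3141 0.0595]
 [0.4905 0.3127 0.0541]]
scene head 87 [0.50825846 0.31833414 0.08576636] ((509.6560974121094, 317.8836364746094), (32.185081481933594, 13.758468627929688), 11.5245437622
[... 535 characters left out ...]
51]
 [0.4901 0.3117 0.0533]
 [0.5046 0.3355 0.0523]
 [0.4986 0.3316 0.0545]
 [0.495  0.3271 0.0548]
 [0.4903 0.323  0.056 ]
 [0.4928 0.3186 0.0524]
 [0.4916 0.3171 0.0525]
 [0.4901 0.3157 0.0528]
 [0.4907 0.3137 0.0515]
 [0.4901 0.312  0.0511]
 [0.5037 0.3343 0.0499]
 [0.4993 0.3318 0.0517]
 [0.4986 0.3302 0.0514]
 [0.4966 0.3289 0.0522]
 [0.495  0.3257 0.0518]
 [0.4938 0.3242 0.0518]
 [0.4936 0.3224 0.0512]
 [0.4924 0.3209 0.0513]
 [0.491  0.3194 0.0516]
 [0.4906 0.3177 0.051 ]
 [0.4861 0.3171 0.0537]
 [0.4892 0.3144 0.0505]
 [0.4877 0.313  0.0508]
 [0.4964 0.3293 0.0501]
 [0.4942 0.328  0.051 ]
 [0.4951 0.326  0.0495]
 [0.4921 0.3249 0.051 ]
 [0.4884 0.3168 0.0497]
 [0.4876 0.3152 0.0495]]
```

View pics/hubw.png

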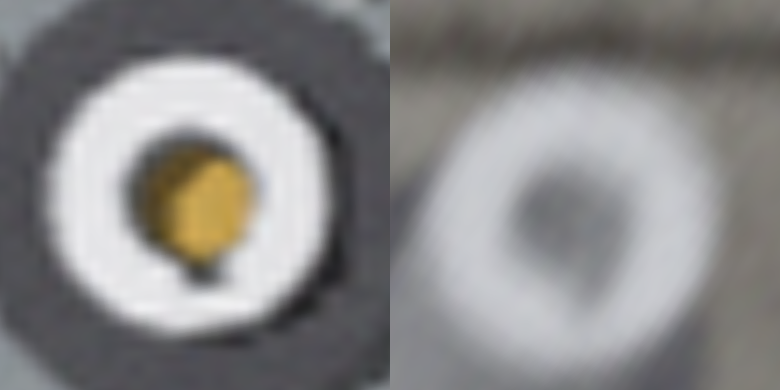

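View pics/spw.png

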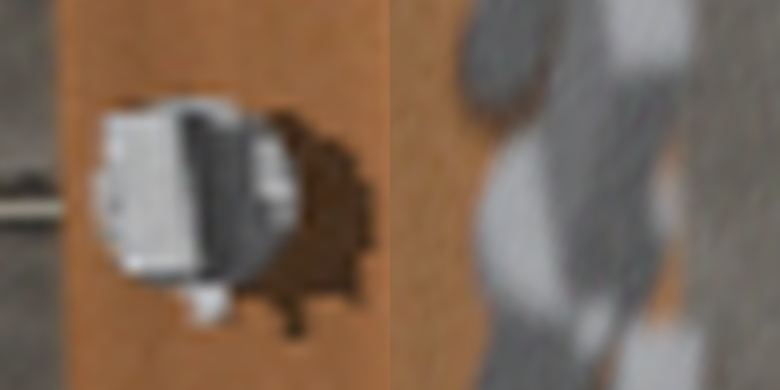

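The keyway yaw is about +10° and the spindle's about +10°. The spindle is near (0.512, 0.317) and the hub near (0.546, 0.0615). I'll start the approach on an arc above the turntable.

```bash
cat >> h.py <<'E'
from scipy.spatial.transform import Rotation as Ro
def rel(targets, start=None):
    if start is None:
        st=status.sense(); start=(st["ee_pos"],st["ee_rot"])
    p0=np.array(start[0]); R0=Ro.from_euler('xyz',start[1])
    for p,yaw in targets:
        Rt=Ro.from_euler('xyz',[np.pi,0,yaw])
        sh=R0.inv().apply(np.array(p)-p0)/.5; rv=(R0.inv()*Rt).as_rotvec()/np.pi
        print(np.round(sh,4).tolist(),np.round(rv,4).tolist())
E
python3 - <<'E'
from h import *
rel([((.22,-.58,.36),.25),((.40,-.46,.36),.2)])
E
```

```text
[0.0988, -0.0133, -0.2424] [0.0, -0.0, 0.0104]
[0.5115, -0.1433, -0.2424] [0.0, -0.0, 0.0263]
```

>>> send_rows --commands '[[[0.1,-0.013,-0.242],[0,0,0.01]],[[0.1,-0.013,-0.242],[0,0,0.01]],[[0.1,-0.013,-0.242],[0,0,0.01]],[[0.51,-0.143,-0.242],[0,0,0.026]],[[0.51,-0.143,-0.242],[0,0,0.026]],[[0.51,-0.143,-0.242],[0,0,0.026]],[[0.51,-0.143,-0.242],[0,0,0.026]],[[0.51,-0.143,-0.242],[0,0,0.026]]]' --jaw 1 --newtons 30

```text
time_s: 1.47
ee_pos: [0.3931, -0.4641, 0.3599]
ee_rot: [3.141, -0.0, 0.201]
force: [1.0, -0.0, -0.1]
opening: 0.0881
```

Run:
```python
from h import *
print(status.sense())
rel([((.40,-.46,.36),.2),((.55,-.2,.36),.17),((.58,0,.36),.17)])
```

```text
{'time_s': 1.4667, 'joint_positions': array([ 0.8987719 ,  0.54970425, -0.18913517,  1.44534061,  0.10765872,
        1.15620085, -0.67639132]), 'qvel': array([-0.81799428,  0.0659094 , -0.01268606, -0.16254534,  0.01526184,
        0.0924538 , -0.81063841]), 'effort': array([ 4.03106242e+00, -5.05498838e+01, -1.12813219e+00, -1.72451466e+01,
       -1.20590343e-01,  1.11372260e-02,  8.50812793e-01]), 'ee_pos': array([ 0.39313498, -0.46406779,  0.3598549 ]), 'ee_rot': array([ 3.14113769e+00, -1.78246155e-04,  2.00890176e-01]), 'force': array([ 1.01884796, -0.0449769 , -0.13995236]), 'moment': array([-0.08036821, -0.05350753,  0.00171491]), 'opening': 0.08806329497880194}
[0.0151, -0.0052, -0.0003] [0.0001, -0.0001, 0.0003]
[0.4128, -0.4549, -0.0004] [0.0001, -0.0001, 0.0098]
[0.5514, -0.8349, -0.0006] [0.0001, -0.0001, 0.0098]
```

>>> send_rows --commands '[[[0.4,-0.45,0],[0,0,0.01]],[[0.4,-0.45,0],[0,0,0.01]],[[0.4,-0.45,0],[0,0,0.01]],[[0.4,-0.45,0],[0,0,0.01]],[[0.4,-0.45,0],[0,0,0.01]],[[0.4,-0.45,0],[0,0,0.01]],[[0.4,-0.45,0],[0,0,0.01]],[[0.54,-0.83,0],[0,0,0.01]]]'

```text
time_s: 2.13
ee_pos: [0.5474, -0.1704, 0.3593]
ee_rot: [3.141, -0.002, 0.17]
force: [0.8, 0.4, -0.4]
opening: 0.0883
```

Run:
```python
from h import *
print(status.sense()["ee_pos"],status.sense()["joint_positions"])
rel([((.57,0.05,.33),.17),((.512,.317,.25),.18)])
```

```text
[ 0.54739879 -0.17044591  0.35934016] [ 0.34721562  0.49437339 -0.20831476  1.55355033  0.11007253  1.10299006
 -1.28752506]
[0.1188, -0.427, 0.0587] [0.0002, -0.0007, -0.0001]
[0.0943, -0.973, 0.2183] [0.0002, -0.0007, -0.0033]
```

>>> send_rows --commands '[[[0.119,-0.427,0.06],[0,0,0]],[[0.119,-0.427,0.06],[0,0,0]],[[0.119,-0.427,0.06],[0,0,0]],[[0.119,-0.427,0.06],[0,0,0]],[[0.119,-0.427,0.06],[0,0,0]],[[0.119,-0.427,0.06],[0,0,0]],[[0.094,-0.97,0.218],[0,0,-0.003]],[[0.094,-0.97,0.218],[0,0,-0.003]]]'

```text
time_s: 2.8
ee_pos: [0.5511, 0.127, 0.3062]
ee_rot: [3.141, -0.002, 0.177]
force: [0.4, 0.1, 0.1]
opening: 0.0884
```

Run:
```python
from h import *
print(status.sense()["ee_pos"],status.sense()["joint_positions"])
rel([((.512,.317,.20),.18),((.512,.317,.13),.18)])
```

```text
[0.55110494 0.12695352 0.30620477] [-0.17283256  0.53291317 -0.22293967  1.66097962  0.13881204  0.96151044
 -1.83952303]
[-0.0106, -0.3881, 0.2121] [0.0003, -0.0006, -0.0011]
[-0.0109, -0.3882, 0.3521] [0.0003, -0.0006, -0.0011]
```

>>> send_rows --commands '[[[-0.01,-0.388,0.21],[0,0,-0.001]],[[-0.01,-0.388,0.21],[0,0,-0.001]],[[-0.01,-0.388,0.21],[0,0,-0.001]],[[-0.01,-0.388,0.21],[0,0,-0.001]],[[-0.01,-0.388,0.21],[0,0,-0.001]],[[-0.01,-0.388,0.21],[0,0,-0.001]],[[-0.01,-0.388,0.33],[0,0,-0.001]],[[-0.01,-0.388,0.33],[0,0,-0.001]]]'

```text
time_s: 3.47
ee_pos: [0.5093, 0.3176, 0.1385]
ee_rot: [3.141, 0.003, 0.185]
force: [-0.2, -0.7, 0.1]
opening: 0.0878
```

Run:
```python
from h import *
s=imaging.snapshot("scene"); save(s,"pics/s1.png"); np.save("s1.npy",s,allow_pickle=True)
st=status.sense(); print(st["ee_pos"],st["ee_rot"],st["joint_positions"],st["force"])
a=s["frame"][170:370,70:270].copy()
uv=proj(s,[st["ee_pos"]])[0]; print(uv)
a=cv2.resize(a,None,fx=3,fy=3,interpolation=cv2.INTER_CUBIC)
cv2.circle(a,tuple(int(v) for v in (uv-[70,170])*3),3,(255,0,0),-1)
cv2.imwrite("pics/s1z.png",a[:,:,::-1])
rel([((.512,.317,.1),.18),((.512,.317,.0595),.18)])
```

```text
[0.50798634 0.31515917 0.1357259 ] [3.13770278 0.00798809 0.18391477] [-0.53762943  0.79193496 -0.16681209  1.73194537  0.19807672  0.64309652
 -2.20253976] [-0.90494729 -1.15741272 -1.47610166]
[178.32608081 276.76124934]
[0.0091, -0.0024, 0.0714] [0.0012, 0.0025, 0.0013]
[0.0098, -0.0027, 0.1524] [0.0012, 0.0025, 0.0013]
```

View pics/s1z.png

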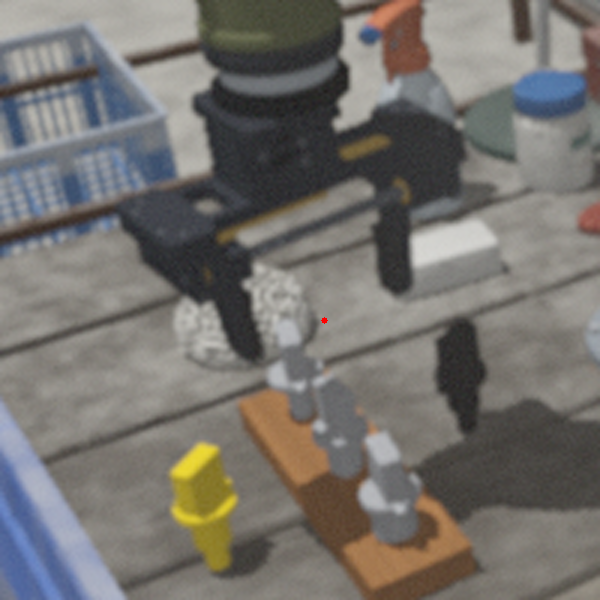

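Fingertips at about (250, 355) and (398, 290) in the crop straddle the projected TCP, so camera and arm agree. Descending.

>>> send_rows --commands '[[[0,0,0.03],[0,0,0]],[[0,0,0.06],[0,0,0]],[[0,0,0.06],[0,0,0]],[[0,0,0.06],[0,0,0]],[[0,0,0.06],[0,0,0]]]'

```text
time_s: 3.93
ee_pos: [0.5119, 0.3168, 0.1125]
ee_rot: [-3.141, -0.002, 0.182]
force: [0.3, 0.3, -0.1]
opening: 0.088
```

Run:
```python
from h import *
st=status.sense(); print(st["ee_pos"],st["ee_rot"],st["force"])
rel([((.511,.3175,.0595),.18)])
```

```text
[0.51185666 0.31684727 0.11247442] [-3.14094684e+00 -1.73104958e-03  1.81780848e-01] [ 0.34565673  0.31505066 -0.08136766]
[-0.0016, -0.0015, 0.1059] [-0.0002, -0.0006, 0.0006]
```

>>> send_rows --commands '[[[-0.0016,-0.0015,0.05],[0,0,0]],[[-0.0016,-0.0015,0.09],[0,0,0]],[[-0.0016,-0.0015,0.1055],[0,0,0]],[[-0.0016,-0.0015,0.1055],[0,0,0]],[[-0.0016,-0.0015,0.1055],[0,0,0]]]'

```text
time_s: 4.35
ee_pos: [0.5106, 0.3175, 0.0593]
ee_rot: [-3.141, -0.001, 0.182]
force: [0.1, -0.3, 0.7]
opening: 0.0878
```

Run:
```python
from h import *
s=imaging.snapshot("scene")
st=status.sense(); print(st["ee_pos"],st["ee_rot"],st["force"])
a=cv2.resize(s["frame"][230:370,110:250],None,fx=4.2,fy=4.2,interpolation=cv2.INTER_CUBIC)
cv2.imwrite("pics/s2z.png",a[:,:,::-1])
```

```text
[0.51099301 0.31770452 0.05976738] [-3.14079818e+00 -2.00322932e-03  1.82083426e-01] [-0.02923913 -0.58008367  0.05438465]
```

View pics/s2z.png

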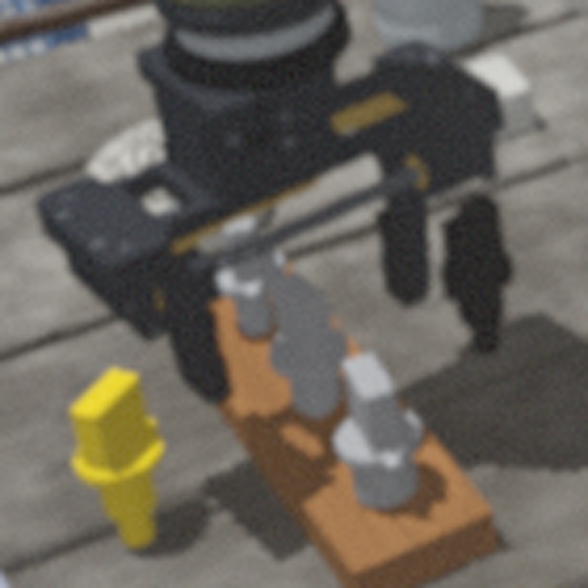

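The fingers straddle the middle spindle and clear the black one at (478, 270). Closing.

>>> send_rows --commands '[[[0,0,0],[0,0,0]],[[0,0,0],[0,0,0]],[[0,0,0],[0,0,0]],[[0,0,0],[0,0,0]],[[0,0,0],[0,0,0]],[[0,0,0],[0,0,0]],[[0,0,0],[0,0,0]],[[0,0,0],[0,0,0]]]' --jaw 0 --newtons 45

```text
time_s: 5.07
ee_pos: [0.5101, 0.3172, 0.0584]
ee_rot: [3.141, -0.0, 0.182]
force: [-0.0, 0.1, 0.5]
opening: 0.0371
```

Run:
```python
from h import *
st=status.sense(); print(st)
```

```text
{'time_s': 5.0667, 'joint_positions': array([-0.55779262,  0.90994021, -0.13321743,  1.7639211 ,  0.22803719,
        0.4827928 , -2.23108981]), 'qvel': array([ 0.00129166,  0.00130864, -0.00023406, -0.00038882, -0.00106019,
        0.00070485,  0.00065433]), 'effort': array([ 4.44088466e-03, -5.55253172e+01, -4.98612653e-01, -9.04913217e+00,
        2.18901888e-02, -6.82254857e-02, -1.20692503e-04]), 'ee_pos': array([0.51010773, 0.31720496, 0.05843217]), 'ee_rot': array([ 3.14149193e+00, -5.29000846e-06,  1.82298353e-01]), 'force': array([-0.03577438,  0.06613548,  0.4973709 ]), 'moment': array([ 0.01597159,  0.03738991, -0.00164833]), 'opening': 0.03710991269403356}
```

>>> send_rows --commands '[[[0,0,0],[0,0,0]],[[0,0,0],[0,0,0]],[[0,0,0],[0,0,0]],[[0,0,0],[0,0,0]],[[0,0,0],[0,0,0]],[[0,0,0],[0,0,0]]]'

```text
time_s: 5.57
ee_pos: [0.5101, 0.3172, 0.0584]
ee_rot: [3.141, 0.0, 0.182]
force: [0.3, 0.4, 0.0]
opening: 0.0136
```

Run:
```python
from h import *
st=status.sense(); print(st["ee_pos"],st["ee_rot"],st["force"],st["moment"],st["opening"])
```

```text
[0.51010799 0.31716517 0.05840703] [3.14145521e+00 5.12004077e-05 1.82270798e-01] [0.27355938 0.35225292 0.00497546] [ 0.03490404 -0.02246533 -0.01249253] 0.01361067741117808
```

Gripped at 13.6 mm, with no side load. Lifting, then carrying it over to the hub.

>>> send_rows --commands '[[[0,0,-0.04],[0,0,0]],[[0,0,-0.09],[0,0,0]],[[0,0,-0.16],[0,0,0]],[[0,0,-0.24],[0,0,0]],[[0,0,-0.26],[0,0,0]],[[0,0,-0.26],[0,0,0]],[[0,0,-0.26],[0,0,0]]]'

```text
time_s: 6.15
ee_pos: [0.5099, 0.3169, 0.1882]
ee_rot: [3.141, 0.0, 0.182]
force: [0.2, -0.5, -2.1]
opening: 0.0138
```

Run:
```python
from h import *
st=status.sense(); print(st["ee_pos"],st["ee_rot"],st["force"],st["moment"],st["opening"])
rel([((.545,.062,.185),.17),((.545,.062,.135),.17)])
```

```text
[0.50985163 0.31688966 0.18816485] [3.14126408e+00 1.54159986e-04 1.82184789e-01] [ 0.23265174 -0.51307453 -2.07804451] [-0.0506249   0.05284119 -0.00473913] 0.013788707695439481
[-0.0232, 0.5141, 0.0065] [0.0001, 0.0, 0.0039]
[-0.0232, 0.514, 0.1065] [0.0001, 0.0, 0.0039]
```

>>> send_rows --commands '[[[-0.002,0.05,0],[0,0,0]],[[-0.023,0.514,0.006],[0,0,0.004]],[[-0.023,0.514,0.006],[0,0,0.004]],[[-0.023,0.514,0.006],[0,0,0.004]],[[-0.023,0.514,0.006],[0,0,0.004]],[[-0.023,0.514,0.006],[0,0,0.004]],[[-0.023,0.514,0.006],[0,0,0.004]],[[-0.023,0.514,0.006],[0,0,0.004]]]'

```text
time_s: 6.82
ee_pos: [0.5441, 0.0531, 0.1827]
ee_rot: [3.136, 0.007, 0.159]
force: [1.1, -0.9, -1.5]
opening: 0.0137
```

>>> send_rows --commands '[[[0,0,0.05],[0,0,0]],[[0,0,0.09],[0,0,0]],[[0,0,0.1],[0,0,0]],[[0,0,0.1],[0,0,0]],[[0,0,0.1],[0,0,0]],[[0,0,0.1],[0,0,0]]]'

```text
time_s: 7.32
ee_pos: [0.5457, 0.0629, 0.1358]
ee_rot: [-3.141, -0.001, 0.17]
force: [0.5, -0.9, -1.0]
opening: 0.0133
```

Run:
```python
from h import *
for n in("scene","top"):
    s=imaging.snapshot(n); save(s,f"pics/{n}3.png"); np.save(f"{n}3.npy",s,allow_pickle=True)
    if n=="scene":
        a=cv2.resize(s["frame"][200:310,225:345],None,fx=5,fy=5,interpolation=cv2.INTER_CUBIC); cv2.imwrite("pics/s3z.png",a[:,:,::-1])
st=status.sense(); print(st["ee_pos"],st["ee_rot"],st["force"],st["opening"],st["joint_positions"],st["time_s"])
```

```text
[0.54597203 0.06274734 0.13627447] [ 3.14157832e+00 -1.65316455e-03  1.70031696e-01] [ 0.14432242 -0.76232311 -1.33163215] 0.013446047879872346 [-0.08161488  0.74163446 -0.19510697  1.88849103  0.26033544  0.53423132
 -1.85223054] 7.4167
```

View pics/s3z.png

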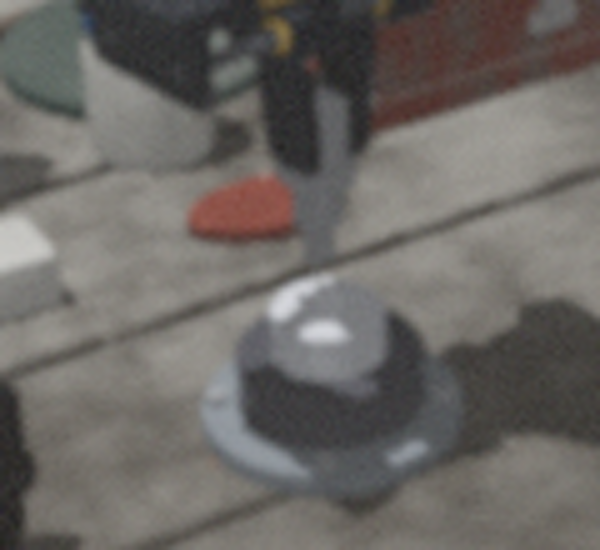

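View pics/top3.png

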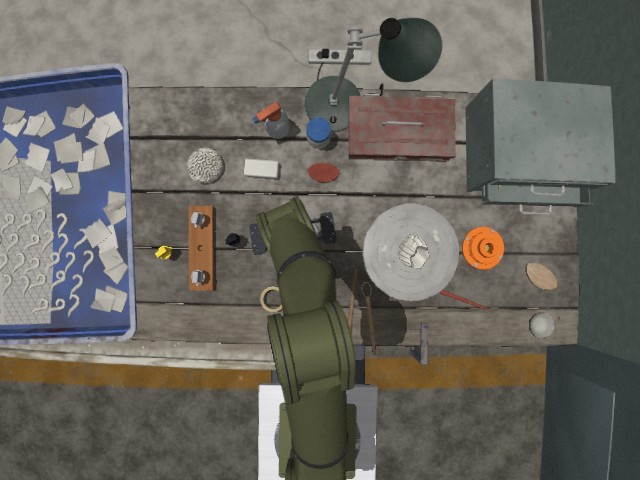

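The spindle hangs above the hub, its foot at about pixel (289, 251), and the other two spindles are still in the rack. I'll measure the foot's offset from the bore axis more precisely.

```bash
cat >> h.py <<'E'
def warp(c,z,ctr,half,N=560):
    g=np.linspace(half,-half,N)
    X,Y=np.meshgrid(ctr[0]+g,ctr[1]+g,indexing='ij')
    uv=proj(c,np.stack([X,Y,np.full_like(X,z)],-1).reshape(-1,3)).reshape(N,N,2).astype(np.float32)
    return cv2.remap(c["frame"],uv[...,0],uv[...,1],cv2.INTER_CUBIC)
E
python3 - <<'E'
from h import *
from scipy.optimize import minimize
t=np.load("top0.npy",allow_pickle=True).item(); s=np.load("scene0.npy",allow_pickle=True).item()
c0=np.array([.545,.062])
for n,c in(("top",t),("scene",s)):
    g=cv2.cvtColor(warp(c,.06,c0,.04,401),cv2.COLOR_RGB2GRAY).astype(np.float32)  # .2mm/px
    g=cv2.GaussianBlur(g,(0,0),3)
    def ring(p,r):
        th=np.linspace(0,2*np.pi,180,endpoint=False)
        X=p[0]+r*np.cos(th); Y=p[1]+r*np.sin(th)
        u=200-(Y-c0[1]*1e3)/.2; v=200-(X-c0[0]*1e3)/.2
        return cv2.remap(g,u.astype(np.float32)[None],v.astype(np.float32)[None],cv2.INTER_LINEAR)[0]
    for nm,fn in (("outer",lambda p:-(np.median(ring(p,23.5)-ring(p,26.5))*0+np.mean(np.clip(ring(p,23)-ring(p,27),0,60)))),("bore",lambda p:-np.mean(np.clip(ring(p,14)-ring(p,10),0,60)))):
        best=min((fn((x,y)),x,y) for x in np.arange(538,553,.5) for y in np.arange(55,70,.5)); print(n,nm,best)
    # keyway: sample ring r=14.5
    p=best[1:]; v=ring(p,14.5); th=np.degrees(np.linspace(0,2*np.pi,180,endpoint=False))
    k=(th>130)&(th<240); w=np.clip(np.median(v)-v,0,None)*k; i=np.argmax(w); sel=abs(np.arange(180)-i)<14
    print("keyway yaw",(w*th*sel).sum()/(w*sel).sum()-180,th[i]-180,np.round(v[::6]))
s3=np.load("scene3.npy",allow_pickle=True).item()
for x in(.544,.546,.548):
    print(x,proj(s3,[[x,.0627,z] for z in(.0848,.0848+.043,.0848+.075)]).round(1).tolist())
b=cv2.resize(s3["frame"][205:265,265:325],None,fx=10,fy=10,interpolation=cv2.INTER_CUBIC)
for dx,col in((0,(255,0,0)),(.004,(0,255,0))):
  for z in(.0848,.0995,.1278,.1338):
    uv=(proj(s3,[[.546+dx,.0627,z]])[0]-[265,205]+.5)*10; cv2.circle(b,tuple(int(q) for q in uv),3,col,-1)
cv2.imwrite("pics/s3zz.png",b[:,:,::-1])
E
```

```text
top outer (np.float32(-60.0), np.float64(545.5), np.float64(60.0))
top bore (np.float32(-55.7527), np.float64(544.0), np.float64(60.5))
keyway yaw 9.20927156241072 10.0 [162. 152. 152. 151. 163. 174. 176. 199. 211. 217. 226. 226. 232. 227.
 206. 175. 168. 186. 223. 229. 227. 229. 227. 226. 220. 214. 211. 203.
 193. 182.]
scene outer (np.float32(-41.708584), np.float64(542.0), np.float64(63.0))
scene bore (np.float32(-34.326733), np.float64(540.5), np.float64(63.0))
keyway yaw 13.378628661105324 12.000000000000028 [184. 185. 186. 188. 192. 195. 196. 195. 192. 192. 192. 195. 197. 198.
 190. 177. 167. 175. 187. 194. 196. 198. 197. 194. 192. 186. 183. 188.
 186. 185.]
0.544 [[289.0, 250.9], [288.2, 233.5], [287.5, 220.2]]
0.546 [[288.6, 250.5], [287.7, 233.2], [287.0, 219.8]]
0.548 [[288.1, 250.1], [287.2, 232.8], [286.5, 219.4]]
```

View pics/s3zz.png

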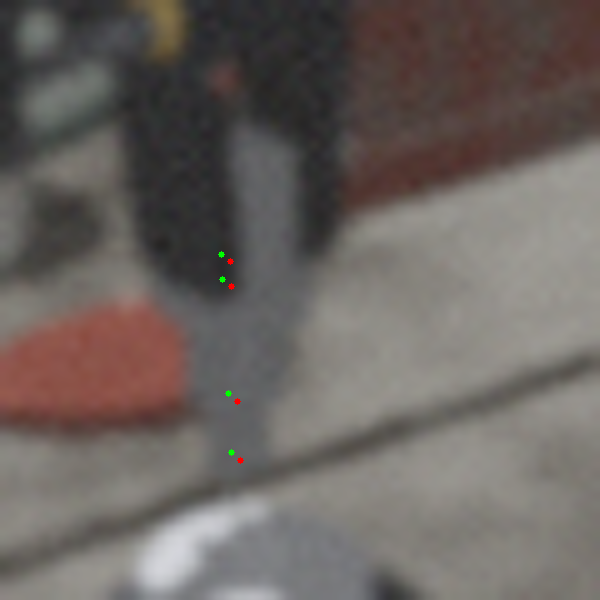

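Run:
```python
from h import *
from scipy.optimize import least_squares
t=np.load("top0.npy",allow_pickle=True).item(); s=np.load("scene0.npy",allow_pickle=True).item()
def fit(c,z,c0,r0,name,bright_in=True,angs=np.arange(0,360,4),w=5):
    g=cv2.cvtColor(warp(c,z,c0,.06,601),cv2.COLOR_RGB2GRAY).astype(np.float32); g=cv2.GaussianBlur(g,(0,0),2)
    p=np.array(c0)*1e3; c1=p.copy()
    for it in range(4):
        pts=[]
        for a in np.radians(angs):
            r=np.arange(r0-w,r0+w,.2); X=p[0]+r*np.cos(a); Y=p[1]+r*np.sin(a)
            v=cv2.remap(g,(300-(Y-c1[1])/.2).astype(np.float32)[None],(300-(X-c1[0])/.2).astype(np.float32)[None],cv2.INTER_LINEAR)[0]
            d=np.gradient(v); d=-d if bright_in else d; i=d.argmax()
            if d[i]>2: pts.append((X[i],Y[i]))
        pts=np.array(pts)
        f=least_squares(lambda q:np.hypot(pts[:,0]-q[0],pts[:,1]-q[1])-q[2],[*p,r0],loss='soft_l1',f_scale=.4); p=f.x[:2]
    res=np.hypot(pts[:,0]-f.x[0],pts[:,1]-f.x[1])-f.x[2]
    print(name,len(pts),f.x.round(2),"mad",np.median(abs(res)).round(2))
c0=(.545,.062)
fit(t,.06,c0,25,"top face"); fit(t,.06,c0,12,"top bore",False,w=4); fit(t,.012,c0,58,"top base12",w=1.9); 
fit(s,.06,c0,25,"scene face"); fit(s,.06,c0,12,"scene bore",False,w=4)
fit(s,.06,c0,25,"scene face back half",angs=np.arange(-60,120,4)); fit(s,.06,c0,12,"scene bore front",False,angs=np.arange(150,290,4),w=4)
c0=(.512,.317)
fit(t,.056,c0,18,"top collar",w=4)
fit(s,.056,c0,18,"scene collar",w=4)
fit(s,.056,c0,18,"scene collar +y",w=4,angs=np.arange(40,150,3))
```

```text
top face 90 [546.58  61.69  24.83] mad 0.35
top bore 90 [546.03  61.07  12.39] mad 0.39
top base12 80 [546.84  61.56  57.09] mad 0.42
scene face 67 [542.32  63.02  25.93] mad 0.78
scene bore 51 [540.92  63.06  11.03] mad 0.38
scene face back half 34 [539.39  59.15  29.66] mad 0.48
scene bore front 21 [559.98 108.84  60.3 ] mad 0.18
top collar 77 [513.1  317.01  17.85] mad 0.44
scene collar 36 [508.99 317.58  18.63] mad 0.15
scene collar +y 35 [509.2  316.12  19.84] mad 0.21
```

Both cameras agree on the hub's offset from the spindle's rack position: about (+33.3, −255) mm. The target TCP is therefore (0.5434, 0.0620). I'll lower the pilot in first.

>>> send_rows --commands '[[[-0.0054,0.0005,0],[0,0,-0.002]],[[-0.0054,0.0005,0.01],[0,0,-0.002]],[[-0.0054,0.0005,0.025],[0,0,-0.002]],[[-0.0054,0.0005,0.045],[0,0,-0.002]],[[-0.0054,0.0005,0.06],[0,0,-0.002]],[[-0.0054,0.0005,0.068],[0,0,-0.002]],[[-0.0054,0.0005,0.068],[0,0,-0.002]],[[-0.0054,0.0005,0.068],[0,0,-0.002]]]'

```text
time_s: 8.08
ee_pos: [0.5426, 0.0617, 0.101]
ee_rot: [3.142, 0.001, 0.176]
force: [0.5, 0.3, -1.7]
opening: 0.0138
```

Run:
```python
from h import *
s=imaging.snapshot("scene")
b=cv2.resize(s["frame"][205:305,240:340],None,fx=6,fy=6,interpolation=cv2.INTER_CUBIC)
cv2.imwrite("pics/s4.png",b[:,:,::-1])
st=status.sense(); print(st["ee_pos"],st["ee_rot"],st["force"],st["moment"],st["opening"])
rel([((.5434,.062,.084),.176)])
```

```text
[0.54284818 0.06173263 0.10134885] [3.14152256e+00 4.46520186e-05 1.76064204e-01] [ 0.09487979 -0.22049933 -1.15992244] [-9.87673783e-05  6.54318935e-03 -8.39906689e-02] 0.013231831664906029
[0.0012, -0.0003, 0.0347] [0.0, 0.0, 0.0]
```

View pics/s4.png

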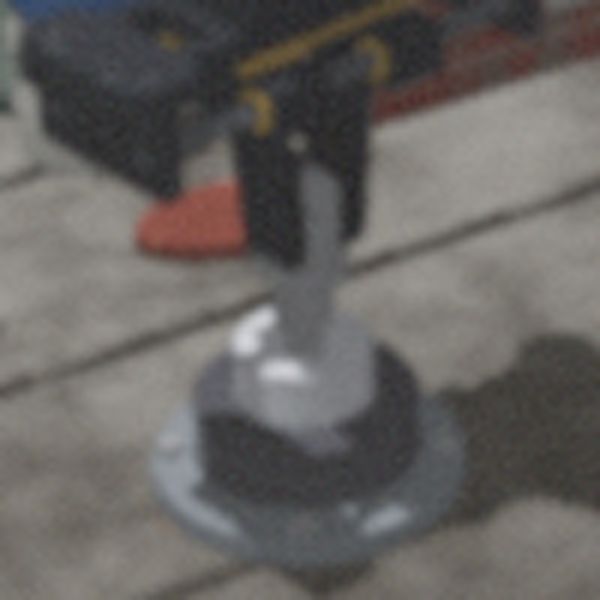

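The pilot is over and entering the bore, with no contact force. Going further, to key level.

>>> send_rows --commands '[[[0.001,0,0.006],[0,0,0]],[[0.001,0,0.012],[0,0,0]],[[0.001,0,0.018],[0,0,0]],[[0.001,0,0.024],[0,0,0]],[[0.001,0,0.028],[0,0,0]],[[0.001,0,0.028],[0,0,0]],[[0.001,0,0.028],[0,0,0]]]'

```text
time_s: 8.72
ee_pos: [0.5432, 0.0618, 0.0873]
ee_rot: [3.142, 0.0, 0.176]
force: [-0.1, 0.3, -1.2]
opening: 0.014
```

Run:
```python
from h import *
st=status.sense(); print(st["ee_pos"],st["ee_rot"],st["force"],st["moment"],st["opening"])
```

```text
[0.54317266 0.06179932 0.08730184] [3.14153150e+00 2.71478644e-04 1.76037546e-01] [-0.11031667  0.28003306 -1.19172886] [ 0.00182414  0.01210796 -0.02064935] 0.014002024460396596
```

The 22 mm shaft is already 5 mm into the bore with no side load. Now lowering the key to the face, then into the keyway if it lines up.

>>> send_rows --commands '[[[0,0,0.003],[0,0,0]],[[0,0,0.006],[0,0,0]],[[0,0,0.009],[0,0,0]],[[0,0,0.012],[0,0,0]],[[0,0,0.012],[0,0,0]],[[0,0,0.012],[0,0,0]]]'

```text
time_s: 9.22
ee_pos: [0.5432, 0.0617, 0.0814]
ee_rot: [3.141, 0.0, 0.176]
force: [0.2, -0.4, -1.1]
opening: 0.0138
```

Run:
```python
from h import *
st=status.sense(); print(st["ee_pos"],st["ee_rot"],st["force"],st["moment"],st["opening"])
```

```text
[0.54320053 0.06174294 0.08135052] [3.14149454e+00 1.84255857e-04 1.75965444e-01] [ 0.24588891 -0.38487531 -1.08160522] [ 0.02165323  0.03079409 -0.0156658 ] 0.013789199837312143
```

There's no resistance 3 mm below the face, so the key is in the keyway already. Pressing on against the spring.

>>> send_rows --commands '[[[0,0,0.004],[0,0,0]],[[0,0,0.008],[0,0,0]],[[0,0,0.012],[0,0,0]],[[0,0,0.016],[0,0,0]],[[0,0,0.02],[0,0,0]],[[0,0,0.022],[0,0,0]],[[0,0,0.022],[0,0,0]],[[0,0,0.022],[0,0,0]]]'

```text
time_s: 9.88
ee_pos: [0.5434, 0.0618, 0.0708]
ee_rot: [3.141, -0.0, 0.176]
force: [-0.6, 0.3, 6.7]
opening: 0.0134
```

Run:
```python
from h import *
st=status.sense(); print(st["ee_pos"],st["ee_rot"],st["force"],st["moment"],st["opening"])
```

```text
[0.54338019 0.06180616 0.07081651] [ 3.14138633e+00 -4.12857498e-04  1.76081384e-01] [-0.56403604  0.29083009  6.72144471] [ 0.01774537  0.20542187 -0.02811335] 0.013374451566187126
```

>>> send_rows --commands '[[[0,0,0.002],[0,0,0]],[[0,0,0.004],[0,0,0]],[[0,0,0.006],[0,0,0]],[[0,0,0.007],[0,0,0]],[[0,0,0.007],[0,0,0]],[[0,0,0.007],[0,0,0]]]' --newtons 58

```text
time_s: 10.38
ee_pos: [0.5434, 0.0618, 0.0684]
ee_rot: [3.141, -0.001, 0.176]
force: [-3.7, -1.0, 16.0]
opening: 0.0136
```

Run:
```python
from h import *
st=status.sense(); print(st["ee_pos"],st["ee_rot"],st["force"],st["moment"],st["opening"])
```

```text
[0.54343525 0.06183219 0.06836638] [ 3.14114467e+00 -1.01999479e-03  1.76044188e-01] [-3.67669759 -0.97775194 15.96874585] [-6.65435374e-02  7.26287197e-01  2.64037015e-04] 0.013569091362288711
```

The force has jumped to 16 N at exactly the predicted home height, so the collar is seated. I'll add a bit more press and check it visually.

>>> send_rows --commands '[[[0,0,0.001],[0,0,0]],[[0,0,0.002],[0,0,0]],[[0,0,0.002],[0,0,0]],[[0,0,0.002],[0,0,0]],[[0,0,0.002],[0,0,0]],[[0,0,0.002],[0,0,0]]]'

```text
time_s: 10.88
ee_pos: [0.5434, 0.0618, 0.0683]
ee_rot: [3.141, -0.001, 0.176]
force: [-4.4, -1.0, 23.5]
opening: 0.0136
```

Run:
```python
from h import *
s=imaging.snapshot("scene"); save(s,"pics/s5f.png")
b=cv2.resize(s["frame"][205:305,240:340],None,fx=6,fy=6,interpolation=cv2.INTER_CUBIC)
cv2.imwrite("pics/s5.png",b[:,:,::-1])
st=status.sense(); print(st["ee_pos"],st["ee_rot"],st["force"],st["moment"],st["opening"],st["time_s"])
```

```text
[0.54343306 0.06184056 0.06830396] [ 3.14092809e+00 -1.46854720e-03  1.76086118e-01] [-4.75481349 -0.86717606 24.33306363] [-0.13082027  1.07143713 -0.02517085] 0.013612055428150588 10.9333
```

View pics/s5.png

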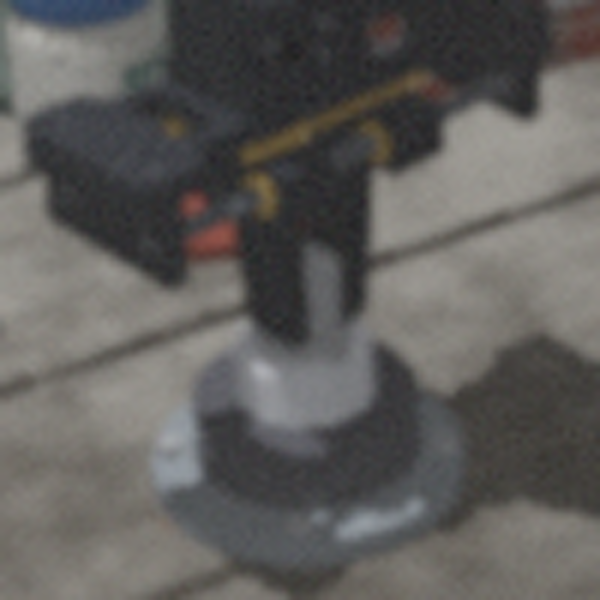

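View pics/s5f.png

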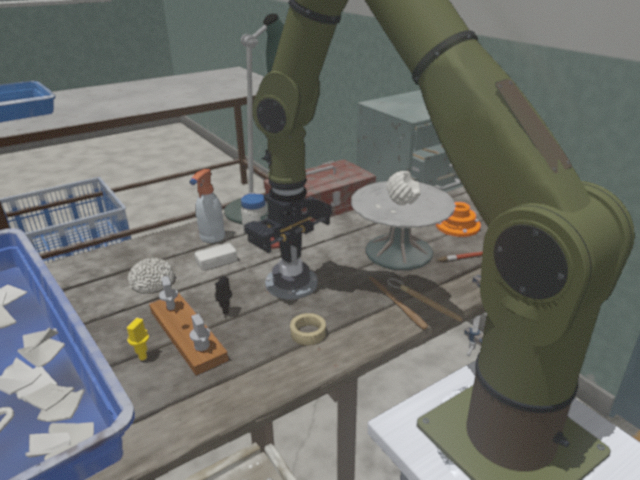

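The collar sits on the hub face at about crop (315, 365). The extra push moved the tool only 0.06 mm while the force rose to 24 N, so it is on a hard stop. The other spindles and loose items haven't moved. Handing in.

```bash
python3 -c "
from rig import ticket,status
print(ticket.hand_in()); s=status.sense(); print(s['ee_pos'],s['force'],s['opening'],s['time_s'])"
```

```text
the job is handed in; nothing more can be done
None
the job is handed in; nothing more can be done
```

The spindle from the middle socket is seated in the grey pulley hub, and I handed the job in at about 11 s with the arm still gripping and pressing. I picked the middle one because its shaft measured about 22 mm in the camera view; the other two were about 18 mm and 28 mm.

- **Key and keyway:** I lined the spindle up with the keyway (about 10°) before lowering it. The key dropped straight in, so no turning search at the hub face was needed.
- **Seating:** Spring force rose as expected. The spindle then hit a hard stop at a tool height of 68.3 mm, against 68.4 mm predicted for home. Pressing harder took the force from 16 to 24 N and moved it only 0.06 mm.
- **Grip and surroundings:** The grip is set to 58 N with the jaws holding 13.6 mm. The last picture shows the collar on the hub, and the other two spindles and the loose items look undisturbed.

**Disagreements and limits:**
- The two cameras differed by about 4 mm on absolute x, so I used the hub's offset from the spindle, on which they agreed within about 1 mm.
- At the end there was a small side load: about 5 N, with a moment of about 1.1 N m.
- The state could not be read after hand-in, so the one-second hold is unchecked.

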